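# Release the mended tray lever and refit it

### The job

The mended high-chair tray lever has set: slide the clamp's jaw right back, lift the lever straight out and stand it in the steel frame on the tray, its foot flat on the tray floor inside the frame. Keep the lever upright, set it down rather than drop it, leave the jaw open and leave everything else where it is.

Things in the scene. Friction and masses are not known exactly. Their poses are not given: they have to be found in the camera images.
- lever: Mended birch tray lever, held in the clamp: foot plate 64 (x) x 44 (y) x 14 thick; on it a paddle 32 wide (x), 18 thick (y), top 80 above the underside, rounded about y. A steel pivot pin 8 thick, 26 above the underside, sticks out 6 on each side along y. Same both ways round, 0.08 to 0.17 kg. Origin: centre of the underside, z up.
- lever_grip (a point): Point in the middle of the paddle, 58 above the lever's underside: pinch here across the 18 mm thickness (lever's y), from above.
- vise: Quick-slide clamp, fixed: aluminium base 120 wide (y), 20 thick, from x = -140 to +75. Origin: on the table, below the centre of the clamped lever, which stands on the base (at 20 high) with axes parallel to the clamp's. Fixed jaw on the +x side (x = 32.5 to 58.5, top 50 high); the moving jaw is on the -x side and opens to -x.
- jaw (a joint): Moving jaw, in m: 0 closed on the lever's foot, 0.05 at its stop, fully open. Slides along the clamp's -x with about 4 N of friction and stays where left. Jaw block 30 (x) x 90 (y), top 50 above the table; while closed its lip reaches 8 over the lever's foot, 3 above it.
- jaw_handle (a point): Point on the moving jaw's upright black handle, 80 above the table: handle 20 (clamp's x) x 16 (clamp's y), from 50 to 95 above the table, moves with the jaw. When closed it lies 52.5 from the clamp's origin towards -x; room for fingers on its +y and -y sides.
- tray: The high chair's birch tray, fixed to the table: 300 (x) x 400 (y), floor 12 thick, rim 22 high, 12 wide. Origin: centre of its underside.
- seat (a point): Centre of the lever's seat on the tray's floor (12 above the table, 65 from the tray's centre towards its -x edge): a low rectangular steel frame, inner opening 73 (x) x 53 (y), rails 8 wide and 6 high above the tray's floor. Axes as the tray's; the foot's 64 side goes along x.
- bowl: Bystander: mustard silicone bowl, 110 across, 48 high, on the tray. Origin: centre of its underside.
- spoon_a: Bystander: steel spoon, 150 long, lying on the tray. Origin: middle of its length, underside.
- spoon_b: Bystander: second steel spoon, 150 long, lying on the tray. Origin: middle of its length, underside.
- beaker: Bystander: glass beaker, 68 across, 85 high, on the table behind the clamp. Origin: centre of its underside.
- container: Bystander: closed clear plastic container with white lid, 86 x 106 x 55 high, on the table behind the clamp. Origin: centre of its underside.
There are look-alikes about, which are no part of the job. Leave any black or blue look-alike of the lever alone.

How it is judged:
On the way, in this order (a step that is already met when the one before it is completed fails the run):
1. the jaw is slid back at least 35 of its 50 mm while the lever still stands in the clamp (value of joint jaw above 0.035 m and z of lever in the frame of vise below 0.03 m), for 0.2 s.
2. the lever is lifted clear of the clamp, at least 35 mm above its base, in the fingers (z of lever in the frame of vise above 0.055 m and contact force between the fingers and lever above 0.3 N), for 0.2 s.
At the end, for the whole second after the job is handed in: The lever stands upright (within 0.06 rad) and at rest inside the steel frame on the tray: its foot on the tray floor (within 3 mm), centred within 6.5 mm along each side and lined up with the frame within 0.25 rad (either way round); the jaw is still open by at least 35 mm (x of lever in the frame of seat between -0.0065 and 0.0065 m and y of lever in the frame of seat between -0.0065 and 0.0065 m and z of lever in the frame of seat between -0.003 and 0.003 m and angle between the x axis of lever and the x axis of seat, either way round below 0.25 rad and angle between lever's own z axis and vertical below 0.06 rad and value of joint jaw above 0.035 m and linear speed of lever below 0.02 m/s); the robot touches nothing.
It fails at once if the lever falls: it moves faster than 0.45 m/s while the fingers do not touch it (contact force between the fingers and lever below 0.05 N and linear speed of lever above 0.45 m/s).
It fails at once if the lever is tipped more than 0.6 rad from upright (angle between lever's own z axis and vertical above 0.6 rad).
It fails at once if a bystander (bowl, spoons, beaker, container) is moved more than 30 mm (distance of any of bowl, spoon_a, spoon_b, beaker, container from where it was at the start of the episode above 0.03 m).
It also fails if it takes over 56 s, if anything falls off the work surface, if the arm or the gripper's body presses on something with over 40 N, if the wrist force passes 120 N, or if a joint passes its speed limit or range.

### The arm

A 7-joint arm with a two-finger parallel gripper is mounted at the origin on the work surface. World frame = base frame: x ahead of the robot, y to its left, z up, the work surface at z = 0. Lengths are in m, angles in rad, forces in N, time in s.
With the tool pointing down it reaches from about 0.35 to 0.9 m from the base axis. Payload 8.1 kg.
Tool frame: the origin (TCP) lies midway between the tips of the shut fingers; the grasp point (between the pads) lies 19 mm behind it (arm.hold_point_z is the z of the grasp point in the tool frame, in m); z points along the fingers, y is the line along which they close (so a half turn about z gives the same grasp; the last joint's range is limited). The gripper opens to 92 mm and grips with 3 to 60 N. Pads are 19 mm wide; open, the fingers measure 130 mm over their backs; the gripper's body (75 mm by 190 mm) begins 47 mm behind the grasp point.
Start: joints at [-1.236, 0.434, 0.025, 1.573, -0.012, 1.134, -0.075], TCP at [0.265, 0.566, 0.227] pointing down, gripper open.
Joint ranges: [-2.62, 2.62], [-0.44, 2.09], [-1.27, 1.32], [0.08, 2.57], [-1.32, 4.46], [0.12, 2], [-2.74, 2.74]. Speed limits (rad/s): [2.22, 2.22, 3.01, 3.01, 3.14, 3.14, 3.14].

### API

Orientations are given as a unit quaternion [w, x, y, z].
In Python, from station import arm, optics, job gives the robot as it stands.
- The arm moves only by the tool apply_moves, never from a script. Its arguments are lists of equal length, an entry for each row: "claw": the opening, from 0 (shut) to 1 (fully open); "slide": the shift along the tool's x, y, z in cm, a list of three; "rotation": the turn, a rotation vector about the tool's x, y, z in degrees, a list of three. In form: {"claw": [claw, ...], "slide": [[tx, ty, tz], ...], "rotation": [[ax, ay, az], ...]}. A call has 1 to 12 rows; each row shifts and turns the commanded pose from where the row before left it, along the tool's axes as they then stand; what a row does not reach is not made up. A row lasts 1/8 s, in which the tool goes at most 62.5 mm and 10.7 degrees, less where a joint would pass 70% of its speed; a pose out of reach is approached as far as the arm can. A call is refused whole if a number of a shift passes 6.25 or a number of a turn 10.7, either way. A call with a gripper value outside its range is refused whole. The fingers move at their own pace and stop on an object; "grip_force" is the grip in N (left out, the last holds). Time passes only in rows, so rows that do not move let the fingers close. It gives the time, the measured TCP pose, the force, the opening and the grip force at its end, in the units of the state.
- arm.get_state(): the state, without advancing time (a new reading comes with each control period).
- optics.grab_frame(name): name is "scene" or "top"; returns a dict with "img" (384x512x3 uint8, red, green, blue), "z_map" (384x512 float32, m along the optical axis (not along the pixel's ray), 0 where there is no reading), "camera_matrix" (3x3 intrinsics, pixels), "k1" (the pictures are not rectified: a ray, as slopes to the right and down, at radius r is drawn at 1 + k1 r^2 times it, then the intrinsics apply), "view" (4x4, takes a point from world to camera coordinates). Camera axes: x right, y down, z forward; pixel columns grow to the right and rows downward; lengths in m; the calibration is good to about 2 mm. A picture is of the moment at which its call begins.
- job.job_done(): hands the job in; it is judged then, once.
The state is a dict: "t": time; "joint_pos": joint angles; "dq": joint speeds; "tau": joint torques, N m; "ee_pos": TCP position; "tool_rot": TCP orientation; "ft_force": force on the tool from outside, world axes, zero at the start; "moment": the same for the moment, N m; "finger_gap": opening from 0.0 (shut) to 1.0 (fully open); "finger_force": force on a finger pad.
Only numpy, scipy, OpenCV 4.12 (cv2) and the standard library are available. Lean on these libraries where they do the work, as an engineer would, in place of code of your own. Each camera call takes 0.05 s, during which the arm holds its last target. There are 200 camera calls.

## Working session

There is one attempt and no reset: what is moved stays moved. The work goes in short steps, Python scripts to look and compute and a tool call to move; the robot and the scene stay as the last step left them, time stands still between calls to the robot, and variables do not carry over. Pictures are saved under pics/ and viewed, at most 10 in all, crops included, and the job is handed in when it is done.

Besides the shell and the picture viewer there is one more tool, called after "Call:" as name(argument=value, ...), one argument or row to a line, values as JSON. apply_moves: Moves the arm, as the interface text tells. Its arguments: {"type":"object","properties":{"claw":{"type":"array"},"slide":{"type":"array"},"rotation":{"type":"array"},"grip_force":{"type":"number"}},"required":["claw","slide","rotation"]}

```bash
mkdir -p pics; cat > h.py <<'E'
import numpy as np, cv2, pickle
from station import arm, optics, job
def grab(n):
    f=optics.grab_frame(n); pickle.dump(f,open(n+'.pkl','wb')); return f
def load(n): return pickle.load(open(n+'.pkl','rb'))
def pts(f):
    K=np.array(f['camera_matrix'],float);z=f['z_map'];h,w=z.shape
    u,v=np.meshgrid(np.arange(w),np.arange(h))
    d=np.stack([(u-K[0,2])/K[0,0],(v-K[1,2])/K[1,1]],-1);s=d.copy()
    for _ in range(15): s=d/(1+f['k1']*(s**2).sum(-1,keepdims=True))
    P=np.concatenate([s*z[...,None],z[...,None]],-1)
    V=np.array(f['view']); W=(P-V[:3,3])@V[:3,:3]
    W[z==0]=np.nan
    return W
E
python3 - <<'E'
from h import *
for n in('scene','top'):
    f=grab(n); cv2.imwrite(f'pics/{n}0.png',cv2.resize(f['img'][...,::-1],(768,576)))
    V=np.array(f['view']);print(n,-V[:3,:3].T@V[:3,3],V[2,:3],f['k1'],f['camera_matrix'])
s=arm.get_state();print(s,arm.hold_point_z)
E
```

```text
scene [ 0.97237699 -0.42206692  1.02181591] [-0.37739805  0.40303566 -0.83374635] -0.16417009377521471 [[457.43843017   0.         256.3488539 ]
 [  0.         457.43843017 189.15687261]
 [  0.           0.           1.        ]]
top [0.46006746 0.04673067 1.08900068] [ 0.12252118 -0.02806637 -0.99206897] -0.11239501640930198 [[391.61996967   0.         254.34424743]
 [  0.         391.61996967 192.58443093]
 [  0.           0.           1.        ]]
{'t': 0.1, 'joint_pos': array([-1.23558141,  0.43517392,  0.02493828,  1.57398079, -0.01156528,
        1.13402174, -0.07507213]), 'dq': array([ 9.10828805e-05, -5.09642654e-06,  4.70155099e-04, -2.10652060e-03,
        1.93980365e-03, -1.13653381e-03, -1.75387102e-03]), 'tau': array([ 3.36213088e-03, -6.69124961e+01,  9.87906530e-01, -3.15141106e+01,
       -6.05852623e-02,  3.74337821e-02,  3.64551533e-05]), 'ee_pos': array([0.26482235, 0.56561882, 0.22602005]), 'tool_rot': array([-8.34178731e-05,  2.17160560e-01,  9.76135632e-01, -7.14940979e-04]), 'ft_force': array([ 0.32730582,  0.32616297, -0.31386471]), 'moment': array([ 0.00064102, -0.03408724, -0.01732443]), 'finger_force': 0.0, 'finger_gap': 1.0036162685170804} -0.0188
```

View pics/scene0.png

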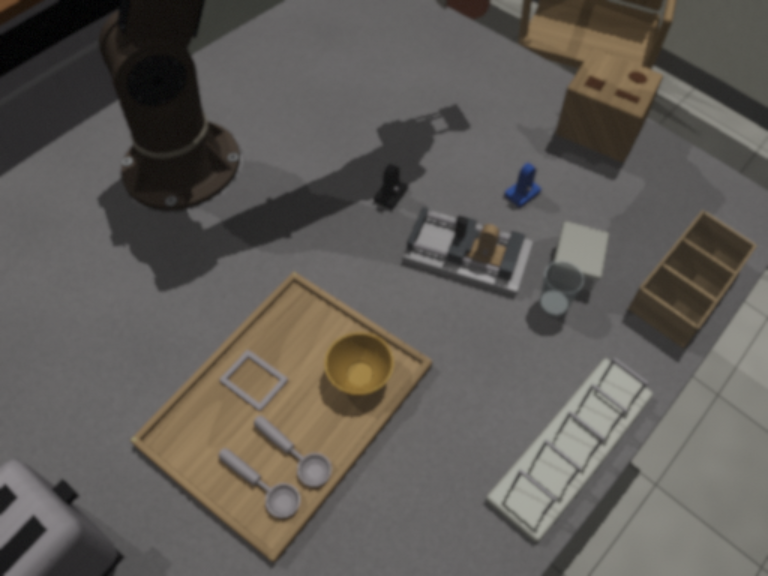

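View pics/top0.png

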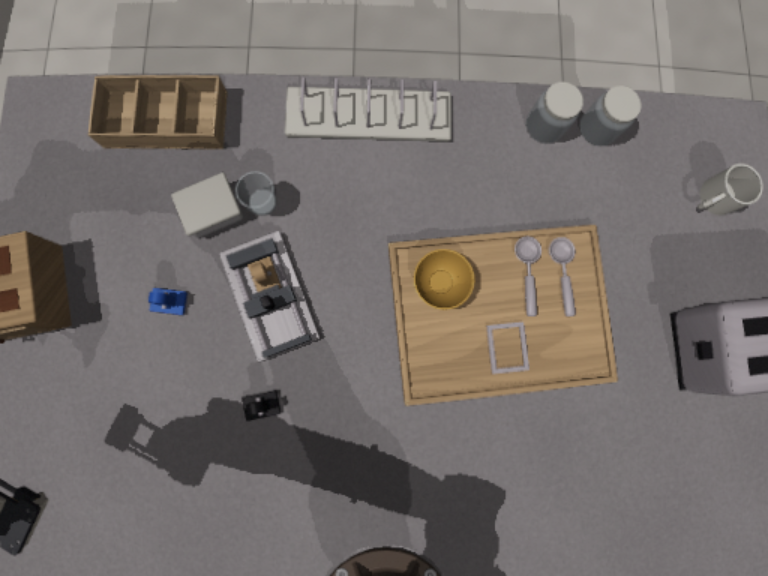

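Scene and top views: the clamp lies at about (268,295) in the top view, with its fixed jaw to the upper left. The lever is at (263,275), the handle at (268,300) and the frame at (508,347). I'll enlarge these next.

```bash
python3 - <<'E'
from h import *
f=load('top');im=f['img'][...,::-1]
a=cv2.resize(im[150:245,140:220],None,fx=6,fy=6,interpolation=2)
b=cv2.resize(im[205:255,315:365],None,fx=6,fy=6,interpolation=2)
c=np.zeros((570,800,3),np.uint8);c[:570,:480]=a;c[:300,490:790]=b
cv2.imwrite('pics/c1.png',c)
W=pts(f)
x=W[150:245,140:220]
for lo,hi in((.047,.055),(.084,.104),(.016,.024)):
    m=(x[...,2]>lo)&(x[...,2]<hi);v,u=np.nonzero(m);print(lo,m.sum());
    if m.sum()<60: print(np.c_[u+140,v+150,np.round(x[m]*1000)].astype(int).tolist())
print(np.nanmedian(W[230,325:360,2]),np.nanmedian(W[235:240,300:315,2]))
E
```

```text
0.047 694
0.084 149
0.016 1594
0.01304681717852958 0.012833205702092027
```

View pics/c1.png

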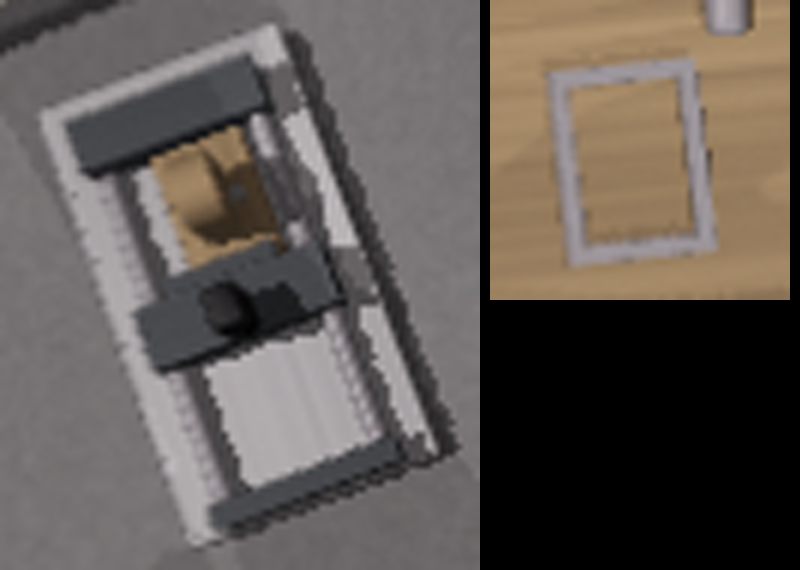

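The left crop shows the clamp, with the base top corners at (45,115), (278,28), (440,455) and (198,543). The right crop shows the frame, with inner corners at (570,84), (684,74), (696,238) and (584,248).

```bash
cat >> h.py <<'E'
from scipy.optimize import least_squares
def proj(f,P):
    V=np.array(f['view']);c=np.asarray(P)@V[:3,:3].T+V[:3,3];s=c[:,:2]/c[:,2:]
    s=s*(1+f['k1']*(s**2).sum(1,keepdims=True));K=np.array(f['camera_matrix'])
    return s*[K[0,0],K[1,1]]+K[:2,2]
def fit(f,M,uv,x0):
    M=np.array(M,float)/1000
    def g(p):
        c,s=np.cos(p[2]),np.sin(p[2]);Q=M.copy();Q[:,0]=p[0]+c*M[:,0]-s*M[:,1];Q[:,1]=p[1]+s*M[:,0]+c*M[:,1];return (proj(f,Q)-uv)
    r=least_squares(lambda p:g(p).ravel(),x0);return r.x,np.round(g(r.x),1).tolist()
E
python3 - <<'E'
from h import *
f=load('top');W=pts(f)
def px(L,o,d): return (np.array(L)-o+.5)/6-.5+d
# clamp: image up-left = +x ; image left = +y
uv=px([(45,115),(278,28),(440,455),(198,543),(67,125),(247,57),(137,318),(322,248),(343,300),(160,370)],[0,0],[140,150])
M=[(75,60,20),(75,-60,20),(-140,-60,20),(-140,60,20),(58.5,45,50),(58.5,-45,50)]
M2=[(-32.5+8,45,50),(-32.5+8,-45,50),(-62.5,-45,50),(-62.5,45,50)]
print('base+fixed',fit(f,M,uv[:6],[.55,.3,.3]))
print('base',fit(f,M[:4],uv[:4],[.55,.3,.3]))
b=px([(570,84),(684,74),(696,238),(584,248)],[490,0],[315,205])
print('seat',fit(f,[(36.5,26.5,18),(36.5,-26.5,18),(-36.5,-26.5,18),(-36.5,26.5,18)],b,[.4,-.1,0]))
b=px([(548,72),(694,58),(717,248),(570,266)],[490,0],[315,205])
print('seat outer',fit(f,[(44.5,34.5,18),(44.5,-34.5,18),(-44.5,-34.5,18),(-44.5,34.5,18)],b,[.4,-.1,0]))
# depth: moving jaw/fixed jaw/lever/handle points in clamp frame
p=fit(f,M,uv[:6],[.55,.3,.3])[0]
c,s=np.cos(p[2]),np.sin(p[2])
for n in('top','scene'):
    W=pts(load(n)).reshape(-1,3);d=W[:,:2]-p[:2]
    L=np.c_[d@[c,s],d@[-s,c],W[:,2]]*1000
    for nm,xr,zr in(('fixed',(20,80),(46,54)),('mov',(-80,-15),(46,54)),('paddle',(-22,22),(60,110)),('handle',(-75,-35),(90,100)),('foot',(-24,40),(31,37))):
        m=(L[:,0]>xr[0])&(L[:,0]<xr[1])&(abs(L[:,1])<60)&(L[:,2]>zr[0])&(L[:,2]<zr[1])
        if m.sum()>3: q=L[m];print(n,nm,m.sum(),np.round(np.percentile(q,[3,50,97],0),1).tolist())
E
```

```text
base+fixed (array([0.60526091, 0.23471073, 0.39334665]), [[-1.2, -0.1], [0.4, -0.9], [0.6, 0.2], [-0.4, 1.5], [-0.4, -0.1], [0.9, -0.7]])
base (array([0.60584931, 0.23425784, 0.39009995]), [[-1.0, -0.4], [0.7, -1.1], [0.7, 0.1], [-0.4, 1.3]])
seat (array([ 0.49014318, -0.21810401,  0.08805416]), [[0.1, 0.3], [-0.2, 0.6], [0.2, -0.3], [-0.0, -0.6]])
seat outer (array([ 0.49018787, -0.21758186,  0.11996205]), [[-0.0, 0.0], [-0.0, -0.2], [0.0, 0.2], [0.1, -0.1]])
top fixed 290 [[34.9, -41.1, 47.1], [47.3, 0.1, 50.8], [60.1, 42.3, 53.7]]
top mov 359 [[-60.3, -41.6, 47.1], [-43.0, -2.9, 50.6], [-24.5, 44.0, 53.6]]
top paddle 121 [[-13.9, -13.5, 63.2], [-1.5, -6.0, 96.5], [16.1, 4.2, 102.8]]
top handle 49 [[-60.7, -6.0, 91.7], [-51.5, 1.2, 94.8], [-41.8, 8.3, 97.6]]
top foot 273 [[-20.6, -39.9, 31.7], [4.2, -15.2, 34.8], [35.1, 41.4, 36.7]]
scene fixed 274 [[33.7, -45.1, 47.1], [46.1, -3.6, 50.3], [58.5, 42.0, 53.4]]
scene mov 258 [[-59.0, -44.1, 46.8], [-38.7, -11.9, 50.2], [-23.6, 40.3, 53.3]]
scene paddle 163 [[-12.3, -16.1, 61.8], [2.1, -12.6, 89.0], [16.0, 2.6, 100.4]]
scene handle 44 [[-59.4, -8.9, 90.4], [-49.9, -2.2, 95.1], [-40.8, 6.5, 97.5]]
scene foot 239 [[-22.4, -41.9, 31.3], [9.3, -18.8, 34.1], [31.2, 35.8, 36.6]]
```

```bash
cat >> h.py <<'E'
from scipy.spatial.transform import Rotation as R
VP=np.array([.6066,.234]);VY=.392;SP=np.array([.4902,-.218]);SY=.10
def vp(x,y=0): c,s=np.cos(VY),np.sin(VY);return [VP[0]+c*x-s*y,VP[1]+s*x+c*y]
def go(xy,z,yaw,T=None):
    "yaw: wanted heading of frame x; tool y lies along its y. Prints rotvec in deg, then shift (cm) in tool axes after turning"
    s=arm.get_state();q=s['tool_rot'];C=R.from_quat([q[1],q[2],q[3],q[0]])
    X=np.array([-np.cos(yaw),-np.sin(yaw),0]);Y=np.array([-np.sin(yaw),np.cos(yaw),0])
    # tool: y=frame y, z=down, x=y cross z
    G=R.from_matrix(np.c_[np.cross(Y,[0,0,-1]),Y,[0,0,-1]])
    print('turn',np.round((C.inv()*G).as_rotvec(degrees=True),2),'shift',np.round(G.inv().apply(np.array([*xy,z])-s['ee_pos'])*100,2), 'ee',s['ee_pos'].round(4),'q7',s['joint_pos'].round(2))
    print('x axis tool',G.as_matrix()[:,0].round(3))
E
python3 -c "
from h import *
go(vp(-52.5e-3),.16,VY)"
```

```text
turn [-8.000e-02 -3.000e-02 -4.754e+01] shift [-13.67 -43.7    6.6 ] ee [0.2648 0.5656 0.226 ] q7 [-1.24  0.44  0.02  1.57 -0.01  1.13 -0.08]
x axis tool [-0.924 -0.382 -0.   ]
```

Call:
apply_moves(
  claw=[1,1,1,1,1,1],
  slide=[
    [0,0,0],
    [0,0,0],
    [0,0,0],
    [0,0,0],
    [0,0,0],
    [0,0,0],
  ],
  rotation=[
    [0,0,-9.5],
    [0,0,-9.5],
    [0,0,-9.5],
    [0,0,-9.5],
    [0,0,-9.5],
    [0,0,0],
  ],
)

```text
t: 0.85
ee_pos: [0.2651, 0.5657, 0.2263]
tool_rot: [-0.0, -0.194, 0.981, -0.0]
ft_force: [1.0, -0.7, -0.1]
finger_gap: 1.0
finger_force: 0.0
```

Call:
apply_moves(
  claw=[1,1,1,1,1,1,1,1,1,1,1,1],
  slide=[
    [-1.2,-4,0.6],
    [-1.2,-4,0.6],
    [-1.2,-4,0.6],
    [-1.2,-4,0.6],
    [-1.2,-4,0.6],
    [-1.2,-4,0.6],
    [-1.2,-4,0.6],
    [-1.2,-4,0.6],
    [-1.2,-4,0.6],
    [-1.2,-4,0.6],
    [-1.2,-3,0.6],
    [0,0,0],
  ],
  rotation=[
    [0,0,0],
    [0,0,0],
    [0,0,0],
    [0,0,0],
    [0,0,0],
    [0,0,0],
    [0,0,0],
    [0,0,0],
    [0,0,0],
    [0,0,0],
    [0,0,0],
    [0,0,0],
  ],
)

```text
t: 2.35
ee_pos: [0.5525, 0.2157, 0.16]
tool_rot: [-0.0, -0.19, 0.982, -0.001]
ft_force: [0.1, 1.0, 0.3]
finger_gap: 0.999
finger_force: 0.0
```

```bash
python3 - <<'E'
from h import *
go(vp(-52.5e-3),.061,VY)
f=grab('scene');cv2.imwrite('pics/s2.png',cv2.resize(f['img'][120:220,220:380,::-1],None,fx=5,fy=5,interpolation=2))
E
```

```text
turn [-0.09 -0.05 -0.56] shift [-0.45 -0.37  9.9 ] ee [0.5525 0.2157 0.16  ] q7 [-0.43  0.45 -0.05  1.73  0.03  0.96  1.47]
x axis tool [-0.924 -0.382 -0.   ]
```

View pics/s2.png

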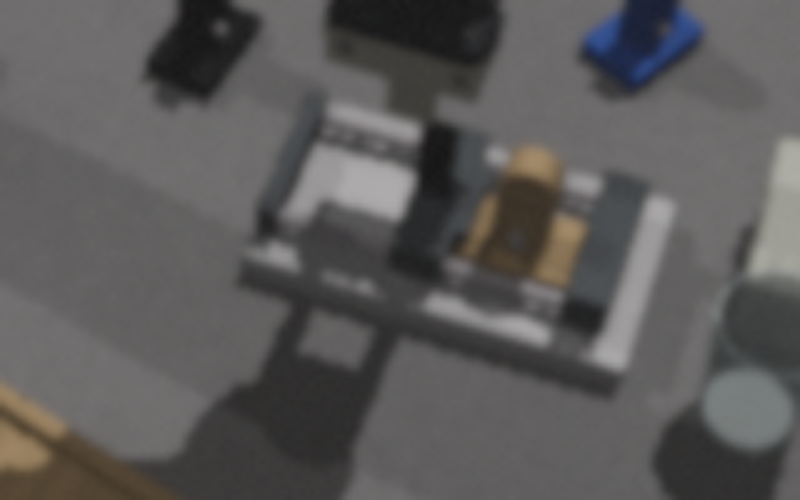

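The crop shows the gripper body at the top (330–500, 0–100), the handle at (438,160) and the lever at (525,200). I'll check where the TCP and handle project.

```bash
python3 - <<'E'
from h import *
f=load('scene');p=arm.get_state()['ee_pos'];y=np.array([-np.sin(VY),np.cos(VY),0])
q=proj(f,[p,p+.055*y,p-.055*y,[*vp(-.0525),.095],[*vp(0),.1],[*vp(0,-.015),.046]])
print(((q-[220,120])*5).round())
f=grab('top');W=pts(f)
m=(abs(W[...,0]-p[0])<.1)&(abs(W[...,1]-p[1])<.12)&(W[...,2]>.13)&(W[...,2]<.18)
d=(W[m][:,:2]-VP)@np.array([[np.cos(VY),-np.sin(VY)],[np.sin(VY),np.cos(VY)]]);print(m.sum(),np.percentile(d,[3,50,97],0))
cv2.imwrite('pics/t2.png',cv2.resize(f['img'][130:250,120:240,::-1],None,fx=5,fy=5,interpolation=2))
E
```

```text
[[443.  38.]
 [474. -37.]
 [410. 118.]
 [437. 132.]
 [535. 155.]
 [514. 239.]]Traceback (most recent call last):
  File "<stdin>", line 7, in <module>
    return _quantile_unchecked(
        a, q, axis, out, overwrite_input, method, keepdims, weights)
    return _ureduce(a,
                    func=_quantile_ureduce_func,
    ...<5 lines>...
                    overwrite_input=overwrite_input,
                    method=method)
    r = func(a, **kwargs)
    result = _quantile(arr,
                       quantiles=q,
    ...<2 lines>...
                       out=out,
                       weights=wgt)
    slices_having_nans = np.isnan(arr[-1, ...])
                                  ~~~^^^^^^^^^
IndexError: index -1 is out of bounds for axis 0 with size 0
```

The projections agree: near finger at (410,118), handle at (437,132), pin at (514,239). Next I go down and grip the handle.

Call:
apply_moves(
  claw=[1,1,1,1,1,1,0.5,0.1,0,0,0,0],
  slide=[
    [-0.45,-0.37,0],
    [0,0,2.5],
    [0,0,2.5],
    [0,0,2.5],
    [0,0,2.4],
    [0,0,0],
    [0,0,0],
    [0,0,0],
    [0,0,0],
    [0,0,0],
    [0,0,0],
    [0,0,0],
  ],
  rotation=[
    [0,0,-0.6],
    [0,0,0],
    [0,0,0],
    [0,0,0],
    [0,0,0],
    [0,0,0],
    [0,0,0],
    [0,0,0],
    [0,0,0],
    [0,0,0],
    [0,0,0],
    [0,0,0],
  ],
  grip_force=15,
)

```text
t: 3.95
ee_pos: [0.5566, 0.2171, 0.0618]
tool_rot: [0.0, -0.199, 0.98, 0.0]
ft_force: [-0.2, 0.4, -0.3]
finger_gap: 0.398
finger_force: 0.0
```

Call:
apply_moves(
  claw=[0,0,0,0,0,0],
  slide=[
    [0,0,0],
    [0,0,0],
    [0,0,0],
    [0,0,0],
    [0,0,0],
    [0,0,0],
  ],
  rotation=[
    [0,0,0],
    [0,0,0],
    [0,0,0],
    [0,0,0],
    [0,0,0],
    [0,0,0],
  ],
)

```text
t: 4.7
ee_pos: [0.5567, 0.2166, 0.0617]
tool_rot: [0.0, -0.199, 0.98, -0.0]
ft_force: [1.4, -4.3, -0.1]
finger_gap: 0.178
finger_force: 15.0
```

Call:
apply_moves(
  claw=[0,0,0,0,0,0,0,0,0,0],
  slide=[
    [0,-0.2,0],
    [0.6,0,0],
    [0.6,0,0],
    [0.6,0,0],
    [0.6,0,0],
    [0.6,0,0],
    [0.6,0,0],
    [0.6,0,0],
    [0.5,0,0],
    [0,0,0],
  ],
  rotation=[
    [0,0,0],
    [0,0,0],
    [0,0,0],
    [0,0,0],
    [0,0,0],
    [0,0,0],
    [0,0,0],
    [0,0,0],
    [0,0,0],
    [0,0,0],
  ],
)

```text
t: 5.95
ee_pos: [0.5132, 0.1984, 0.0617]
tool_rot: [-0.0, -0.2, 0.98, 0.001]
ft_force: [-1.6, 4.5, -3.9]
finger_gap: 0.173
finger_force: 15.0
```

```bash
python3 -c "
from h import *
go(vp(-98.5e-3),.061,VY);s=arm.get_state();print(s['ft_force'])"
```

```text
turn [0.09 0.01 0.63] shift [-0.14 -0.28  0.07] ee [0.5132 0.1984 0.0617] q7 [-0.42  0.51 -0.06  1.93  0.04  0.7   1.47]
x axis tool [-0.924 -0.382 -0.   ]
[-1.59964591  4.54965015 -3.88505977]
```

Call:
apply_moves(
  claw=[0.5,1,1,1,1,1,1,1,1],
  slide=[
    [0,0.1,0],
    [0,0,0],
    [0,0,0],
    [0,0,0],
    [0,0,0],
    [0,0,0],
    [0,0,-3],
    [0,0,-3],
    [0,0,-4],
  ],
  rotation=[
    [0,0,0],
    [0,0,0],
    [0,0,0],
    [0,0,0],
    [0,0,0],
    [0,0,0],
    [0,0,0],
    [0,0,0],
    [0,0,0],
  ],
)

```text
t: 7.08
ee_pos: [0.5131, 0.1976, 0.1621]
tool_rot: [-0.001, -0.2, 0.98, -0.0]
ft_force: [0.3, 0.4, 0.3]
finger_gap: 0.995
finger_force: 0.0
```

```bash
python3 - <<'E'
from h import *
go(vp(0,.0025),.059,VY);c,s=np.cos(VY),np.sin(VY)
W=pts(grab('scene')).reshape(-1,3);d=W[:,:2]-VP
L=np.c_[d@[c,s],d@[-s,c],W[:,2]]*1000
for nm,xr,zr in(('fixed',(20,80),(46,54)),('mov',(-120,-15),(46,54)),('paddle',(-22,22),(60,102)),('handle',(-125,-35),(90,100))):
    m=(L[:,0]>xr[0])&(L[:,0]<xr[1])&(abs(L[:,1])<50)&(L[:,2]>zr[0])&(L[:,2]<zr[1])
    if m.sum()>3: q=L[m];print(nm,m.sum(),np.round(np.percentile(q,[3,50,97],0),1).tolist())
E
```

```text
turn [-0.01 -0.09  0.56] shift [-10.04   0.04  10.31] ee [0.5131 0.1976 0.1621] q7 [-0.42  0.38 -0.06  1.83  0.03  0.93  1.48]
x axis tool [-0.924 -0.382 -0.   ]
fixed 269 [[32.7, -43.5, 46.8], [45.1, -2.6, 50.2], [57.6, 43.3, 53.2]]
mov 259 [[-106.5, -44.3, 46.4], [-86.5, -11.4, 50.1], [-71.8, 42.8, 53.1]]
paddle 157 [[-13.1, -14.8, 61.6], [1.6, -11.7, 86.5], [15.2, 2.8, 100.9]]
handle 38 [[-106.9, -8.4, 91.0], [-97.5, -1.6, 95.0], [-89.7, 8.9, 99.2]]
```

Call:
apply_moves(
  claw=[1,1,1,1,1,1,1,1,1],
  slide=[
    [-2.5,0,0],
    [-2.5,0,0],
    [-2.5,0,0],
    [-2.5,0,0],
    [0,0,2.6],
    [0,0,2.6],
    [0,0,2.6],
    [0,0,2.5],
    [0,0,0],
  ],
  rotation=[
    [0,0,0.5],
    [0,0,0],
    [0,0,0],
    [0,0,0],
    [0,0,0],
    [0,0,0],
    [0,0,0],
    [0,0,0],
    [0,0,0],
  ],
)

```text
t: 8.25
ee_pos: [0.6045, 0.2356, 0.0567]
tool_rot: [-0.002, -0.195, 0.981, -0.001]
ft_force: [-0.1, 0.2, 0.0]
finger_gap: 0.999
finger_force: 0.0
```

Call:
apply_moves(
  claw=[0.3,0.3,0.3,0.3,0.3,0,0,0,0,0,0,0],
  slide=[
    [0,0,0],
    [0,0,0],
    [0,0,0],
    [0,0,0],
    [0,0,0],
    [0,0,0],
    [0,0,0],
    [0,0,0],
    [0,0,0],
    [0,0,0],
    [0,0,0],
    [0,0,0],
  ],
  rotation=[
    [0,0,0],
    [0,0,0],
    [0,0,0],
    [0,0,0],
    [0,0,0],
    [0,0,0],
    [0,0,0],
    [0,0,0],
    [0,0,0],
    [0,0,0],
    [0,0,0],
    [0,0,0],
  ],
  grip_force=12,
)

```text
t: 9.75
ee_pos: [0.6061, 0.2364, 0.0588]
tool_rot: [0.0, -0.195, 0.981, 0.0]
ft_force: [1.4, -1.4, -0.2]
finger_gap: 0.194
finger_force: 12.0
```

```bash
python3 -c "
from h import *
go(vp(0,.0025),.059,VY);print(arm.get_state()['ft_force'])"
```

```text
turn [0.   0.01 0.05] shift [ 0.04  0.01 -0.02] ee [0.6061 0.2364 0.0588] q7 [-0.43  0.64 -0.04  1.67  0.03  0.83  1.48]
x axis tool [-0.924 -0.382 -0.   ]
[ 1.41519347 -1.41909631 -0.17589624]
```

Gripped across 17.9 mm. Now lifting.

Call:
apply_moves(
  claw=[0,0,0,0,0,0,0,0,0],
  slide=[
    [0,0,-0.5],
    [0,0,-1],
    [0,0,-1.5],
    [0,0,-2],
    [0,0,-2],
    [0,0,-2],
    [0,0,-2],
    [0,0,-1],
    [0,0,0],
  ],
  rotation=[
    [0,0,0],
    [0,0,0],
    [0,0,0],
    [0,0,0],
    [0,0,0],
    [0,0,0],
    [0,0,0],
    [0,0,0],
    [0,0,0],
  ],
)

```text
t: 10.88
ee_pos: [0.6063, 0.2366, 0.1798]
tool_rot: [0.001, -0.195, 0.981, 0.0]
ft_force: [-0.6, -0.4, -1.6]
finger_gap: 0.195
finger_force: 12.0
```

```bash
python3 -c "
from h import *
print(arm.get_state()['finger_gap'],arm.get_state()['ft_force']);go(SP,.17,SY)"
```

```text
0.19500729792744012 [-0.63511058 -0.43255883 -1.55800682]
turn [ 0.02  0.1  16.78] shift [ 16.09 -44.07   0.98] ee [0.6063 0.2366 0.1798] q7 [-0.43  0.52 -0.04  1.56  0.02  1.06  1.49]
x axis tool [-0.995 -0.1   -0.   ]
```

Call:
apply_moves(
  claw=[0,0,0,0,0,0,0],
  slide=[
    [0,0,0],
    [0,0,0],
    [0,0,0],
    [0,0,0],
    [0.8,-2.2,0],
    [1.6,-4.4,0],
    [1.6,-4.4,0],
  ],
  rotation=[
    [0,0,4.2],
    [0,0,4.2],
    [0,0,4.2],
    [0,0,4.2],
    [0,0,0],
    [0,0,0],
    [0,0,0],
  ],
)

```text
t: 11.75
ee_pos: [0.576, 0.1203, 0.178]
tool_rot: [-0.001, -0.05, 0.999, -0.0]
ft_force: [0.1, 0.0, -1.2]
finger_gap: 0.197
finger_force: 12.0
```

Call:
apply_moves(
  claw=[0,0,0,0,0,0,0,0,0,0],
  slide=[
    [1.6,-4.4,0],
    [1.6,-4.4,0],
    [1.6,-4.4,0],
    [1.6,-4.4,0],
    [1.6,-4.4,0],
    [1.6,-4.4,0],
    [1.6,-4.4,0],
    [0.8,-2.2,0],
    [0,0,0],
    [0,0,0],
  ],
  rotation=[
    [0,0,0],
    [0,0,0],
    [0,0,0],
    [0,0,0],
    [0,0,0],
    [0,0,0],
    [0,0,0],
    [0,0,0],
    [0,0,0],
    [0,0,0],
  ],
)

```text
t: 13.0
ee_pos: [0.49, -0.2168, 0.1784]
tool_rot: [-0.0, -0.05, 0.999, 0.0]
ft_force: [1.3, -0.1, -1.3]
finger_gap: 0.197
finger_force: 12.0
```

```bash
python3 -c "
from h import *
print(arm.get_state()['finger_gap'],arm.get_state()['ft_force']);go(SP,.071,SY)"
```

```text
0.19747078726327136 [ 1.33211413 -0.09423554 -1.31198337]
turn [ 0.04 -0.03  0.02] shift [-1.000e-02 -1.200e-01  1.074e+01] ee [ 0.49   -0.2168  0.1784] q7 [ 0.21  0.34  0.14  1.86 -0.06  0.95  2.05]
x axis tool [-0.995 -0.1   -0.   ]
```

Call:
apply_moves(
  claw=[0,0,0,0,0,0,0],
  slide=[
    [0,0,2],
    [0,0,2.5],
    [0,0,2.5],
    [0,0,2],
    [0,0,1.7],
    [0,0,0],
    [0,0,0],
  ],
  rotation=[
    [0,0,0],
    [0,0,0],
    [0,0,0],
    [0,0,0],
    [0,0,0],
    [0,0,0],
    [0,0,0],
  ],
)

```text
t: 13.88
ee_pos: [0.4911, -0.2168, 0.0723]
tool_rot: [0.0, -0.05, 0.999, 0.0]
ft_force: [1.1, -0.4, -1.2]
finger_gap: 0.195
finger_force: 12.0
```

```bash
python3 - <<'E'
from h import *
go(SP,.051,SY)
c=np.zeros((600,800,3),np.uint8)
for n,o in(('scene',0),('top',400)):
    f=grab(n);u,v=proj(f,[[*SP,.03]])[0].astype(int);print(n,u-30,v-40)
    c[:560,o:o+400]=cv2.resize(f['img'][v-40:v+30,u-25:u+25,::-1],None,fx=8,fy=8,interpolation=2)
    print(u-25,v-40)
cv2.imwrite('pics/p3.png',c)
E
```

```text
turn [0.   0.04 0.05] shift [ 0.1  -0.11  2.13] ee [ 0.4911 -0.2168  0.0723] q7 [ 0.23  0.48  0.12  1.96 -0.09  0.7   2.07]
x axis tool [-0.995 -0.1   -0.   ]
scene 137 210
142 210
top 309 191
314 191
```

View pics/p3.png

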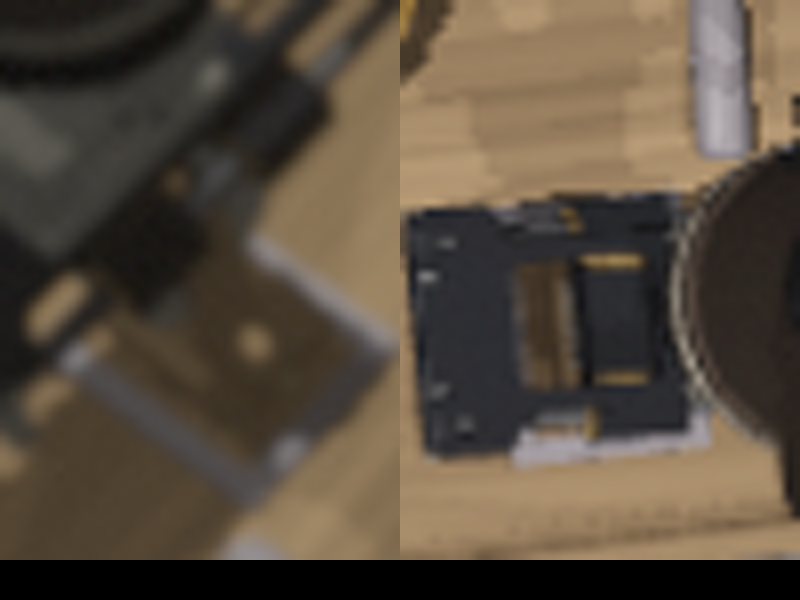

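The left half (scene) shows the frame's near corners at (60,360), (245,505) and (390,350), with the foot above it in shadow. The foot edges aren't clear, so I'll use depth.

```bash
python3 - <<'E'
from h import *
f=load('scene');W=pts(f).reshape(-1,3)
q=proj(f,[[*(SP+[a*np.cos(SY)-b*np.sin(SY),a*np.sin(SY)+b*np.cos(SY)]),.018] for a,b in((.0445,-.0345),(-.0445,-.0345),(-.0445,.0345),(.0445,.0345))])
print('pred frame outer',((q-[142,210]+.5)*8-.5).round().tolist())
c,s=np.cos(SY),np.sin(SY);d=W[:,:2]-SP;L=np.c_[d@[c,s],d@[-s,c],W[:,2]]*1000
near=(abs(L[:,0])<48)&(abs(L[:,1])<40)
for lo,hi in((5,14),(14,22),(22,30),(30,38),(38,43),(43,50),(50,56),(56,62)):
    m=near&(L[:,2]>lo)&(L[:,2]<hi);
    if m.sum()>2: print(lo,hi,m.sum(),L[m].min(0).round(),np.median(L[m],0).round(),L[m].max(0).round())
im=f['img'][...,::-1][205:275,135:205];g=cv2.convertScaleAbs(im,alpha=1.9,beta=-40)
z=(pts(f)[205:275,135:205,2]*1000);zz=np.uint8(np.clip(np.nan_to_num(z)*3,0,255))
zc=cv2.applyColorMap(zz,cv2.COLORMAP_JET)
cv2.imwrite('pics/p4.png',np.hstack([cv2.resize(x,(400,400),interpolation=0) for x in(g,zc)]))
E
```

```text
pred frame outer [[248.0, 513.0], [36.0, 346.0], [190.0, 188.0], [402.0, 347.0]]
5 14 233 [-37. -40.   8.] [ 24. -18.  12.] [48. 40. 14.]
14 22 339 [-48. -40.  14.] [ 27. -18.  18.] [48. 40. 22.]
22 30 15 [-44. -34.  22.] [11. 30. 22.] [46. 34. 24.]
30 38 8 [-22. -21.  34.] [ 32. -16.  37.] [33.  6. 38.]
38 43 23 [-24. -22.  38.] [ 31. -16.  40.] [34. 21. 43.]
43 50 174 [-20. -22.  43.] [20. -8. 48.] [34. 22. 50.]
50 56 52 [-11. -22.  50.] [20. -5. 51.] [33. 18. 56.]
56 62 17 [ -0. -14.  56.] [17. -7. 58.] [19.  9. 61.]
```

View pics/p4.png

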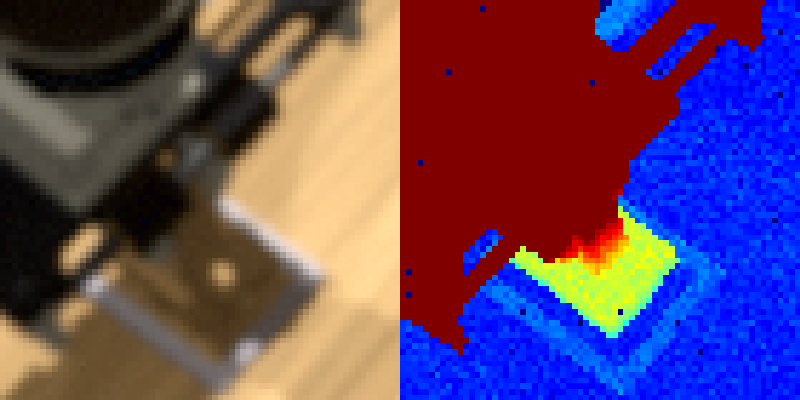

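The depth image shows the foot clearly inside the frame. In seat coordinates it reaches x +33.5 and y ±22, so it is about 1.5 mm off in x. I'll check the frame once more using the first scene picture.

```bash
python3 - <<'E'
from h import *
f=load('scene');im=cv2.imread('pics/scene0.png')[340:420,205:300]
h=cv2.cvtColor(im,cv2.COLOR_BGR2HSV);m=np.uint8(h[...,1]<75)*255
cs,_=cv2.findContours(m,cv2.RETR_CCOMP,cv2.CHAIN_APPROX_NONE)
for c in sorted(cs,key=cv2.contourArea)[-2:]:
    a=cv2.contourArea(c);p=c[:,0,:]
    # quad via line-fit: closest to hull approx
    q=cv2.approxPolyDP(cv2.convexHull(c),6,True)[:,0,:]
    print(a,q.tolist())
    if len(q)==4:
        # refine edges by fitLine
        ls=[]
        for i in range(4):
            A,B=q[i].astype(float),q[(i+1)%4].astype(float);e=(B-A)/np.linalg.norm(B-A);t=(p-A)@e;n=(p-A)@[-e[1],e[0]]
            k=(abs(n)<4)&(t>8)&(t<np.linalg.norm(B-A)-8);l=cv2.fitLine(p[k].astype(np.float32),cv2.DIST_HUBER,0,.01,.01).ravel();ls.append(np.cross([l[2],l[3],1],[l[2]+l[0],l[3]+l[1],1]))
        C=[np.cross(ls[i-1],ls[i]) for i in range(4)];C=np.array([k[:2]/k[2] for k in C])+[205,340];C=(C+.5)/1.5-.5
        i=C[:,1].argmax();C=np.roll(C,-i,0)  # start at bottom: (+x,-y)
        for hx,hy in((44.5,34.5),(36.5,26.5)):
            for o in(C,np.r_[C[:1],C[:0:-1]]):
                r=fit(f,[(hx,-hy,18),(-hx,-hy,18),(-hx,hy,18),(hx,hy,18)],o,[*SP,SY])
                if np.abs(r[1]).max()<3 and abs(r[0][2])<.5: print(hx,r)
E
```

```text
1112.0 [[43, 18], [73, 40], [54, 61], [24, 38]]
36.5 (array([ 0.48944145, -0.21754492,  0.11111563]), [[-0.0, 1.2], [-1.2, 0.1], [-0.3, -1.5], [1.5, -0.1]])
2328.0 [[41, 9], [83, 38], [56, 70], [14, 41]]
44.5 (array([ 0.48940457, -0.21761247,  0.11515582]), [[-0.3, -1.2], [1.6, -0.0], [-0.2, 1.1], [-1.1, 0.2]])
```

Call:
apply_moves(
  claw=[0,0,0,0,0,0,0,0],
  slide=[
    [0.23,0.04,0],
    [0,0,0],
    [0,0,0.5],
    [0,0,0.5],
    [0,0,0.4],
    [0,0,0.3],
    [0,0,0.2],
    [0,0,0],
  ],
  rotation=[
    [0,0,0],
    [0,0,0],
    [0,0,0],
    [0,0,0],
    [0,0,0],
    [0,0,0],
    [0,0,0],
    [0,0,0],
  ],
)

```text
t: 14.98
ee_pos: [0.4881, -0.2172, 0.0526]
tool_rot: [-0.0, -0.05, 0.999, 0.0]
ft_force: [-0.1, 0.2, -2.4]
finger_gap: 0.198
finger_force: 12.0
```

Call:
apply_moves(
  claw=[0,0,0,0],
  slide=[
    [0,0,0.1],
    [0,0,0.1],
    [0,0,0],
    [0,0,0],
  ],
  rotation=[
    [0,0,0],
    [0,0,0],
    [0,0,0],
    [0,0,0],
  ],
)

```text
t: 15.48
ee_pos: [0.4882, -0.2172, 0.0507]
tool_rot: [0.0, -0.05, 0.999, 0.0]
ft_force: [0.3, 0.4, -1.3]
finger_gap: 0.197
finger_force: 12.0
```

Not touching yet, so I go down a little more in small steps.

Call:
apply_moves(
  claw=[0,0,0],
  slide=[
    [0,0,0.06],
    [0,0,0.04],
    [0,0,0],
  ],
  rotation=[
    [0,0,0],
    [0,0,0],
    [0,0,0],
  ],
)

```text
t: 15.85
ee_pos: [0.4883, -0.2172, 0.0507]
tool_rot: [0.0, -0.05, 0.999, 0.0]
ft_force: [-4.0, 2.2, 13.0]
finger_gap: 0.193
finger_force: 12.0
```

```bash
python3 - <<'E'
from h import *
f=grab('scene');W=pts(f).reshape(-1,3);S=np.array([.4894,-.2176]);y=.113
c,s=np.cos(y),np.sin(y);d=W[:,:2]-S;L=np.c_[d@[c,s],d@[-s,c],W[:,2]]*1000
m=(abs(L[:,0])<40)&(abs(L[:,1])<30)&(L[:,2]>21)&(L[:,2]<32)
print(m.sum(),np.percentile(L[m],[0,2,50,98,100],0).round(1).tolist())
E
```

```text
229 [[-38.6, -29.3, 21.0], [-20.7, -25.1, 21.3], [18.0, -8.8, 26.9], [37.4, 24.1, 30.7], [39.9, 29.8, 32.0]]
```

The foot is on the floor. Now I relieve the pressure, open and retreat.

Call:
apply_moves(
  claw=[0,0,0.6,0.6,0.6,0.6,0.6,0.6,0.6],
  slide=[
    [0,0,-0.08],
    [0,0,0],
    [0,0,0],
    [0,0,0],
    [0,0,0],
    [0,0,0],
    [0,0,-1],
    [0,0,-3],
    [0,0,-3],
  ],
  rotation=[
    [0,0,0],
    [0,0,0],
    [0,0,0],
    [0,0,0],
    [0,0,0],
    [0,0,0],
    [0,0,0],
    [0,0,0],
    [0,0,0],
  ],
)

```text
t: 17.02
ee_pos: [0.4881, -0.2172, 0.1218]
tool_rot: [-0.0, -0.05, 0.999, 0.0]
ft_force: [0.4, -0.3, -0.2]
finger_gap: 0.6
finger_force: 0.0
```

Call:
apply_moves(
  claw=[0.6,0.6,0.6,0.6,0.6,0.6,0.6,0.6],
  slide=[
    [0,0,-4],
    [0,0,-4],
    [2,4,0],
    [2,4,0],
    [0,4,0],
    [0,4,0],
    [0,4,0],
    [0,0,0],
  ],
  rotation=[
    [0,0,0],
    [0,0,0],
    [0,0,0],
    [0,0,0],
    [0,0,0],
    [0,0,0],
    [0,0,0],
    [0,0,0],
  ],
)

```text
t: 18.02
ee_pos: [0.4283, -0.0194, 0.2013]
tool_rot: [0.0, -0.052, 0.999, 0.0]
ft_force: [0.1, 0.3, -0.1]
finger_gap: 0.601
finger_force: 0.0
```

```bash
python3 - <<'E'
from h import *
S=np.array([.4894,-.2176]);y=.113;c,s=np.cos(y),np.sin(y)
o=[]
for n in('scene','top'):
    f=grab(n);W=pts(f).reshape(-1,3)
    d=W[:,:2]-S;L=np.c_[d@[c,s],d@[-s,c],W[:,2]]*1000
    for lo,hi in((23.5,30),(80,100)):
        m=(abs(L[:,0])<42)&(abs(L[:,1])<32)&(L[:,2]>lo)&(L[:,2]<hi);print(n,m.sum(),np.percentile(L[m],[2,50,98],0).round(1).tolist())
    u,v=proj(f,[[*S,.04]])[0].astype(int);o.append(cv2.resize(f['img'][v-30:v+30,u-25:u+25,::-1],(400,480),interpolation=2))
cv2.imwrite('pics/p5.png',np.hstack(o))
print(arm.get_state()['ee_pos'])
E
```

```text
scene 238 [[-29.7, -22.7, 23.8], [15.2, -10.2, 27.3], [31.3, 19.9, 29.8]]
scene 116 [[-14.2, -9.3, 80.6], [4.6, -1.0, 91.1], [15.2, 9.5, 95.7]]
top 200 [[-31.4, -19.2, 23.7], [7.3, 6.0, 26.7], [31.2, 22.0, 29.7]]
top 94 [[-15.5, -7.8, 81.0], [-0.4, 1.9, 90.3], [14.0, 9.7, 95.5]]
[ 0.42860815 -0.0223855   0.20105359]
```

View pics/p5.png

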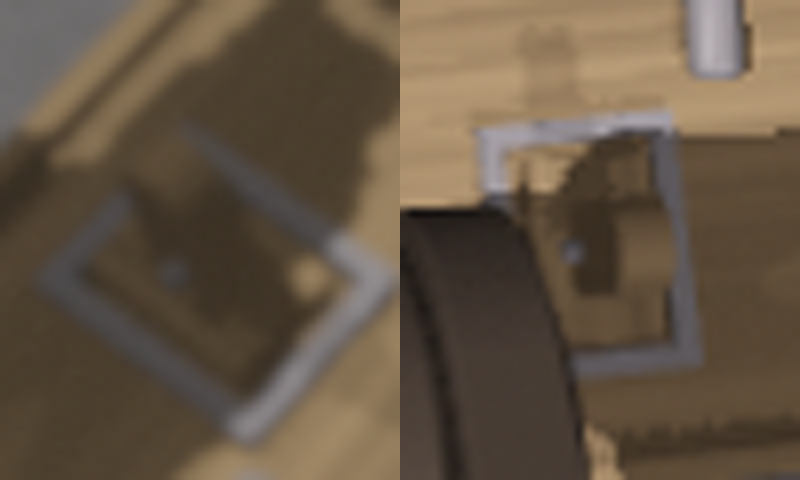

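The lever stands upright inside the frame with floor visible on its sides, centred to within about 1–2 mm. The arm is clear, so I'm handing the job in.

```bash
python3 -c "
from station import job
print(job.job_done())"
```

```text
the job is handed in; nothing more can be done
None
```

The lever is standing upright in the steel frame, centred to within about 1–2 mm by the cameras; the jaw was left open about 47 mm, and the job is handed in (no verdict was returned).

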